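Pick the height-setting block out of the sloping bin and clamp it

TASK

Take the height-setting block (the beige steel block with the round post) out of the cluttered sloping bin, leaving the other things in the bin where they are, and stand it on the seat of the self-centring clamp, post up, its long side running from jaw to jaw, and let go of it. Then lift the red ball lever of the turnbuckle so that both jaws draw in, until the block is held finger-tight, without overtightening, and let go of the lever.

Things in the scene. Friction and masses are not known exactly. Their poses are not given: they have to be found in the camera images.
- setup_block: Height-setting block, beige-grey steel, 0.14 kg: body 28 (x) x 40 (y) x 18 mm (z), with a round post, 8 mm thick and 14 mm high, on top at y = -10 mm. Origin: centre of the underside; z out of the top. It starts flat on the sloping bin floor, its y axis about up and down the slope. At least 25 mm is free beside its two faces across x: grip it there, 28 mm wide.
- bin: Grey open picking bin on a stand, tilted by 0.43 rad (24.6 deg) so that it opens towards the robot. Outside 218 (x) x 258 (y) x 36 mm, walls and floor 4 mm. Origin: centre of the floor's underside, 75 mm over the table; x points up the slope, away from the robot, z straight out of the floor (inner floor z = 4 mm, rim z = 36 mm). Fixed.
- eraser: Bystander in the bin: blue and white cleaning block 23 x 44 x 12 mm. Origin: centre of its underside. Must not be shifted by more than 40 mm.
- hex_key: Bystander in the bin: black hex key with a yellow sleeve, 26 x 79 x 8 mm. Origin: centre of its underside. Must not be shifted by more than 40 mm.
- clip_box: Bystander in the bin: blue box with clear lid, 44 x 70 x 30 mm, uphill of the block. Origin: centre of its underside. Must not be shifted by more than 40 mm.
- marker: Bystander in the bin: black and red felt marker, 17 x 135 x 18 mm, lying across the low end of the bin. Origin: centre of its underside. Must not be shifted by more than 40 mm.
- clamp: Self-centring clamp, fixed on the table: grey base plate 118 (x, from -83 to +35 mm) x 150 (y) x 10 mm. Origin: underside of the plate, below the seat centre; z up; the jaws move along its y axis; its -x side, with the turnbuckle, faces roughly to the robot.
- seat (a point): Centre of the top of the clamp's seat, a steel pad 30 x 28 mm whose top is 20 mm over the table. The block stands here with its y axis along the clamp's y axis (either way round).
- jaw_left: Left jaw (+y of the clamp), 30 mm wide (x), top 38 mm over the table. Its origin is the clamp's when the lever is level and moves to -y as it closes. Its brass face plate is locked 0 to 5 mm forward, at an unknown setting; the gap between the faces with the lever level is 58 mm less that setting. So the lever angle at which the block is gripped must be felt.
- jaw_right: Right jaw (-y of the clamp), otherwise like the left one; moves to +y as it closes. Its brass face plate stands on springs and yields by about 1 mm for each 7 N of squeeze, so that the grip builds up softly.
- spindle (a joint): Turnbuckle angle (rad): 0 = ball lever level, towards the clamp's -x; grows as the ball is lifted, to 1.45; 1 rad draws each jaw in by 8 mm. Starts at 0 to 0.3. Brake friction keeps it where it is left: about 4 N at the ball to turn it. Once the block is gripped the force rises softly: finger-tight is 6 to 8 N at the ball, along its path; 11 N (25 N at a jaw) is overtight.
- spindle_axis (a point): Middle of the turnbuckle's barrel, on its axis: 68 mm to -x of the seat centre, 50 mm over the table. The axis runs along the clamp's y axis. The barrel is 20 mm thick and 44 mm long.
- lever_ball (a point): Centre of the red ball of 16 mm diameter on the end of the lever, 55 mm from the barrel's axis (lever rod 7 mm thick). It can be pinched from above with the fingers closing along the clamp's y axis; it then turns between the fingertips as it is carried round its arc in the clamp's x-z plane.
- tweezers_b: Bystander in the bin: curved black tweezers, 17 x 117 x 9 mm, lying across the bin just uphill of the marker. Origin: centre of its underside. Must not be shifted by more than 40 mm.
Mind the look-alikes: they are no part of the job. Of the things that look like the setup_block, the smallest one is meant.

How it is judged:
By the outcome, as a careful person would: the job done as asked, in the order asked, and still so for the second after the job is handed in, with the robot touching nothing.
It also fails if it takes over 67 s, if anything falls off the work surface, if the arm or the gripper's body presses on something with over 40 N, if the wrist force passes 120 N, or if a joint passes its speed limit or range.

ROBOT

A 6-joint arm with a two-finger parallel gripper is mounted at the origin on the work surface; the furniture and walls round the work are solid. World frame = base frame: x ahead of the robot, y to its left, z up, the work surface at z = 0. Lengths are in m, angles in rad, forces in N, time in s.
With the tool pointing down it reaches from about 0.3 to 0.85 m from the base axis. Payload 4.2 kg.
Tool frame: the origin (TCP) lies at the very end of the fingers, on their centre line; the grasp point (between the pads) lies 19 mm behind it (arm.grasp_offset is the distance from the TCP to the grasp point, in m); z points along the fingers, x is the direction in which the jaws open and shut, and the axes are right-handed (so a half turn about z gives the same grasp; the last joint's range is limited). The gripper opens to 91 mm and grips with 3 to 60 N. Pads are 32 mm wide; open, the fingers measure 118 mm over their backs; the gripper's body (76 mm by 178 mm) begins 60 mm behind the grasp point.
Start: joints at [1.165, 0.32, 1.565, -0, 1.257, -0.02], TCP at [0.216, 0.533, 0.214] pointing down, gripper open.
Joint ranges: [-3.11, 3.11], [-0.84, 2.01], [0.21, 2.61], [-1.34, 4.49], [0.05, 2.63], [-2.56, 2.56]. Speed limits (rad/s): [2.57, 2.57, 3.14, 3.14, 3.14, 3.14].

INTERFACE

Orientations are given as a 3x3 rotation matrix whose columns are the frame's x, y, z axes.
In Python, from bench import arm, eyes, models gives the robot as it stands. The module is installed in compiled form; this text tells all that it offers.
- The arm moves only by the tool jog_arm, never from a script. Its argument "motion" is one flat list of numbers, 7 for each row, row after row: the opening in per cent of the stroke, from 0 (shut) to 100 (fully open), then the shift along the tool's x, y, z in mm, then the turn, a rotation vector about the tool's x, y, z in degrees. In form: [claw, tx, ty, tz, wx, wy, wz, claw, tx, ty, tz, wx, wy, wz, ...]. A call has 1 to 12 rows; each row is the pose to reach, as a shift and turn from the pose measured when the call began, along the tool's axes at that moment; what a row does not reach only later rows make up. A row lasts 1/10 s, in which the tool goes at most 50 mm and 8.59 degrees, less where a joint would pass 70% of its speed; a pose out of reach is approached as far as the arm can. A call with a gripper value outside its range is refused whole. The fingers move at their own pace and stop on an object; "force" is the grip in N (left out, the last holds). Time passes only in rows, so rows that repeat a pose let the fingers close. It gives the time, the measured TCP pose, the force and the opening at its end, in the units of the state.
- arm.read_state(): the state, without advancing time (a new reading comes with each control period).
- eyes.grab_frame(name): name is "scene" or "top" or "wrist"; returns (picture, depth): 480x640x3 uint8, blue, green, red; 480x640 float32, m along the optical axis (not along the pixel's ray), 0 where there is no reading.
- eyes.camera_info(name): a dict with "vertical_fov" (degrees; the focal length in pixels is half the picture's height over the tangent of half this angle, whatever the lens; pixels are square), "cx", "cy" (the principal point, pixels), "R" (3x3) and "t" (3): a world point X has camera coordinates R X + t. Camera axes: x right, y down, z forward; pixel columns grow to the right and rows downward; lengths in m; the calibration is good to about 2 mm. A picture is of the moment at which its call begins: read the wrist's pose just before it. camera_info takes no time and is no camera call; for the wrist camera it gives the pose at the moment of the call.
- arm.job_done(): hands the job in, once; it reports no verdict.
Trained networks look in the newest picture that a camera, given by its name, has taken for a name from the list of things; names that differ only in an ending like _2 or _b are one class to them, and where a whole thing is asked for, a point or a joint stands for the part that bears it (a point fixed in the world has none). Each returns a list of dicts, best first, with "p" (0 to 1); they miss things now and then, are a little off and sometimes report something else, mostly with a low value. They report only what shows in the picture. A call takes as long as a camera call. They do not tell look-alikes from the thing itself.
- models.boxes_of(thing, camera): "xy" ([column, row] in pixels, amid what is visible of it).
The state is a dict: "time_s": time; "q": joint angles; "dq": joint speeds; "joint_torque": joint torques, N m; "position": TCP position; "tcp_rot": TCP orientation; "force": force on the tool from outside, world axes, zero at the start; "torque": the same for the moment, N m; "opening": finger opening in m.
Only numpy, scipy, OpenCV 4.12 (cv2) and the standard library are available. Lean on these libraries where they do the work, as an engineer would, in place of code of your own. Each camera call takes 0.05 s, during which the arm holds its last target.

## Working session

There is one attempt and no reset: what is moved stays moved. The work goes in short steps, Python scripts to look and compute and a tool call to move; the robot and the scene stay as the last step left them, time stands still between calls to the robot, and variables do not carry over. Pictures are saved under pics/ and viewed, and the job is handed in when it is done.

Besides the shell and the picture viewer there is one more tool, called after "Call:" as a command line: name --argument value ..., lists and objects as JSON in quotes. jog_arm: Moves the arm, as the interface text tells. Its arguments: {"type":"object","properties":{"motion":{"type":"array","items":{"type":"number"}},"force":{"type":"number"}},"required":["motion"]}

```bash
mkdir -p pics; cat > h.py <<'E'
import numpy as np, cv2
from bench import arm, eyes, models
def K(n):
    c=eyes.camera_info(n); f=240/np.tan(np.radians(c["vertical_fov"])/2); return f,c["cx"],c["cy"],np.array(c["R"]),np.array(c["t"])
def pt(n,u,v,d):
    f,cx,cy,R,t=K(n); return R.T@(np.array([(u-cx)/f*d,(v-cy)/f*d,d])-t)
def proj(n,X):
    f,cx,cy,R,t=K(n); c=R@np.array(X)+t; return np.array([cx+f*c[0]/c[2],cy+f*c[1]/c[2]])
def cloud(n,D):
    f,cx,cy,R,t=K(n); v,u=np.mgrid[0:480,0:640]; P=np.stack([(u-cx)/f*D,(v-cy)/f*D,D],-1); return (P-t)@R
E
python3 - <<'E'
from h import *
np.set_printoptions(precision=3,suppress=True)
s=arm.read_state(); print(s["time_s"],s["position"],s["force"],s["opening"],arm.grasp_offset)
for n in ["scene","top"]:
    p,d=eyes.grab_frame(n); cv2.imwrite(f"pics/{n}0.png",p); np.save(f"{n}0.npy",d)
    c=eyes.camera_info(n); print(n,c["vertical_fov"],c["cx"],c["cy"],-np.array(c["R"]).T@c["t"])
    for th in ["setup_block","clamp","lever_ball","bin"]:
        for r in models.boxes_of(th,n)[:4]:
            u,v=map(int,map(round,r["xy"])); z=d[v,u]; print(th,u,v,round(r["p"],2),pt(n,u,v,z) if z>0 else None)
E
```

```text
0.0 [0.216 0.532 0.213] [-0.796 -0.424  0.604] 0.09121922829855167 0.0188
scene 47.82214717183872 320.2131890757714 231.92386645221546 [-0.056 -0.534  0.656]
setup_block 240 319 0.87 [ 0.332 -0.117  0.039]
setup_block 299 200 0.81 [ 0.567 -0.057  0.099]
setup_block 207 284 0.81 [ 0.359 -0.023  0.038]
clamp 403 334 0.66 [ 0.469 -0.325  0.013]
lever_ball 382 333 0.66 [ 0.418 -0.314  0.056]
lever_ball 297 203 0.17 [ 0.562 -0.055  0.094]
bin 309 205 0.82 [ 0.578 -0.07   0.086]
top 46.962249155852824 317.5263695837621 236.9410025152423 [ 0.368 -0.158  0.942]
setup_block 289 330 0.82 [ 0.35  -0.103  0.036]
setup_block 253 188 0.65 [ 0.568 -0.053  0.11 ]
setup_block 233 313 0.58 [ 0.378 -0.012  0.037]
setup_block 415 251 0.17 [ 0.479 -0.315  0.011]
clamp 416 253 0.93 [ 0.476 -0.317  0.011]
lever_ball 415 279 0.72 [ 0.429 -0.306  0.057]
bin 262 189 0.66 [ 0.57  -0.065  0.094]
```

View pics/scene0.png

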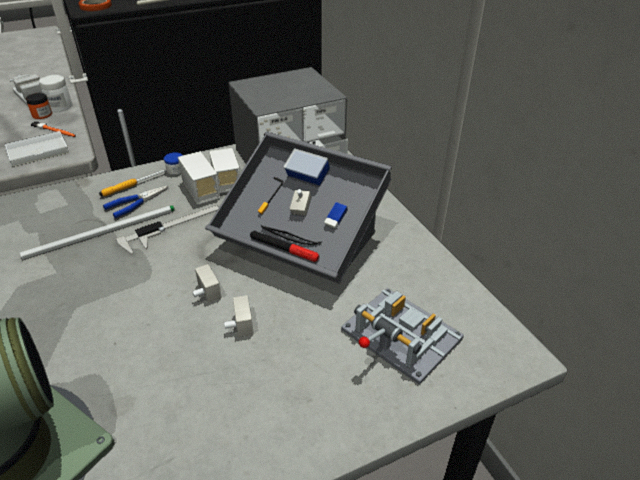

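View pics/top0.png

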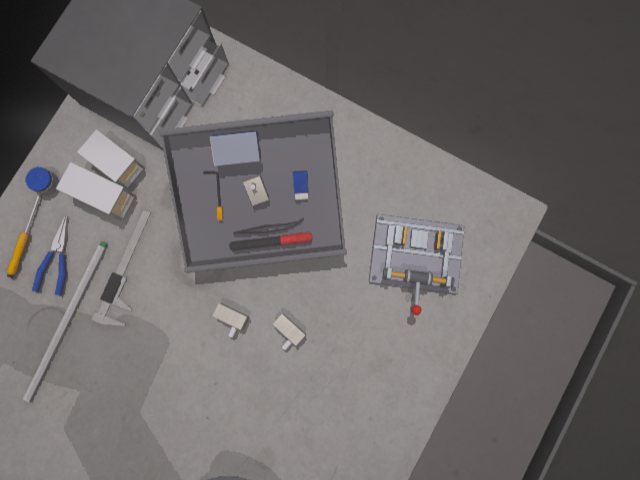

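Top view: the candidates are beige blocks with posts at (255,191) in the bin, and at (230,317) and (289,330) lying on the table. The bin one is flat on the bin floor as described. I'll check crops and sizes next.

```bash
python3 - <<'E'
from h import *
np.set_printoptions(precision=4,suppress=True)
p=cv2.imread("pics/top0.png"); d=np.load("top0.npy")
a=cv2.resize(p[160:260,200:320],None,fx=5,fy=5,interpolation=cv2.INTER_CUBIC)
b=cv2.resize(p[205:330,360:480],None,fx=5,fy=4.8,interpolation=cv2.INTER_CUBIC)[:500]
cv2.imwrite("pics/cropA.png",a); cv2.imwrite("pics/cropB.png",cv2.resize(p[205:330,360:480],None,fx=4.8,fy=4.8,interpolation=cv2.INTER_CUBIC))
C=cloud("top",d)
# bin floor plane
m=np.zeros(d.shape,bool); m[140:250,185:330]=1; m&=d>0
P=C[m]; rng=np.random.default_rng(0); best=0
for _ in range(500):
    q=P[rng.choice(len(P),3,0)]; n=np.cross(q[1]-q[0],q[2]-q[0]); 
    if np.linalg.norm(n)<1e-9: continue
    n/=np.linalg.norm(n); n*=np.sign(n[2]); k=(abs((P-q[0])@n)<.002); 
    if k.sum()>best: best=k.sum(); N=n;kk=k
Q=P[kk];c=Q.mean(0);N=np.linalg.svd(Q-c,full_matrices=False)[2][2];N*=np.sign(N[2])
print("floor n",N,np.arccos(N[2]),c,best,len(P))
H=(C-c)@N
# block top
m2=np.zeros(d.shape,bool); m2[170:212,238:275]=1
t=m2&(H>.012)&(H<.024); print("block",t.sum(),C[t].mean(0),np.median(H[t]))
ex=np.array([-N[0]*0+np.sqrt(1),0,0]); ex=-(N[:2]@N[:2])*0+ex
up=np.array([0,0,1.])-N*N[2]; up/=np.linalg.norm(up); lat=np.cross(N,up)
X=np.stack([(C[t]-c)@up,(C[t]-c)@lat],1); r=cv2.minAreaRect((X*1000).astype(np.float32)); print("rect mm (up,lat)",r)
cen=c+up*r[0][0]/1000+lat*r[0][1]/1000+N*np.median(H[t]); print("cen top",cen,"up",up,"lat",lat)
for (u0,u1,v0,v1) in [(205,250,300,330),(265,310,312,350)]:
    mm=np.zeros(d.shape,bool); mm[v0:v1,u0:u1]=1; mm&=(C[...,2]>.012); q=C[mm]; 
    hi=q[q[:,2]>q[:,2].max()-.006]; print(q[:,2].max(), cv2.minAreaRect((hi[:,:2]*1000).astype(np.float32)))
E
```

```text
floor n [-0.4124 -0.0428  0.91  ] 0.4275099431721045 [ 0.5649 -0.0544  0.0742] 10135 15896
block 441 [ 0.5684 -0.055   0.0954] 0.01800965634843522
rect mm (up,lat) ((11.73930549621582, -0.6064815521240234), (39.98111343383789, 28.19999122619629), 13.589751243591309)
cen top [ 0.5681 -0.0547  0.0955] up [0.9051 0.0939 0.4146] lat [-0.1032  0.9947 -0.    ]
0.9416231609221029 ((367.5797119140625, -158.48092651367188), (0.0, 0.0), 0.0)
0.9416231609221029 ((367.5797119140625, -158.48092651367188), (0.0, 0.0), 0.0)
```

View pics/cropA.png

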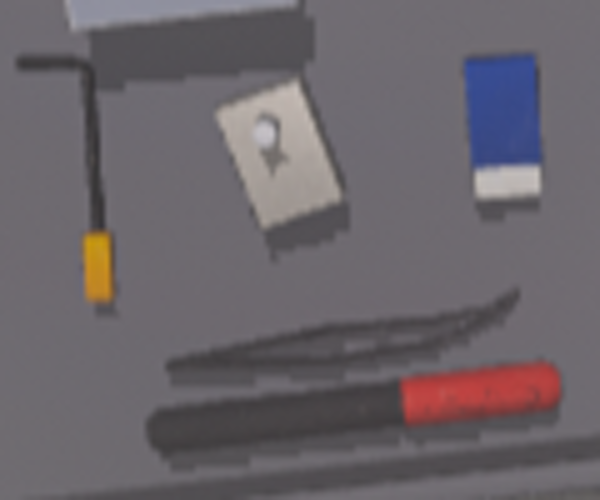

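View pics/cropB.png

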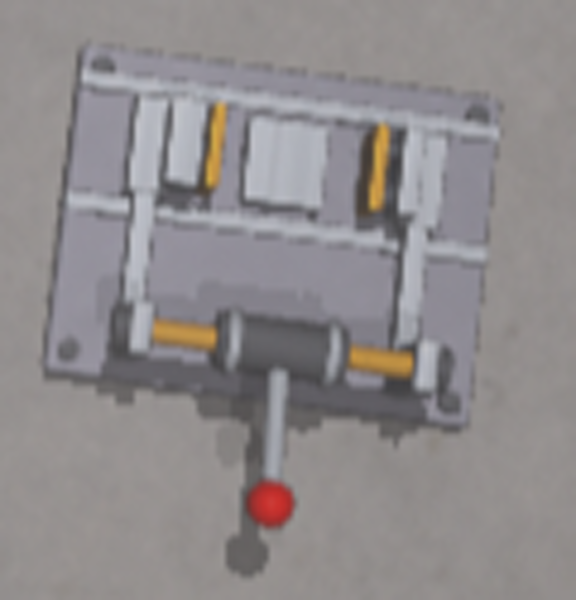

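The crop confirms the bin block: beige top with one post at its uphill end. The depth fit gives 40.0 x 28.2 mm and 18 mm high, which matches the description. Now the clamp pose.

```bash
python3 - <<'E'
from h import *
np.set_printoptions(precision=4,suppress=True)
print(np.array(arm.read_state()["tcp_rot"]))
for n,reg in [("top",(360,480,205,330)),("scene",(330,475,280,390))]:
    d=np.load(n+"0.npy"); C=cloud(n,d); p=cv2.imread(f"pics/{n}0.png").astype(int)
    m=np.zeros(d.shape,bool); m[reg[2]:reg[3],reg[0]:reg[1]]=1; m&=(d>0)
    red=(p[...,2]>140)&(p[...,1]<70)&m; q=C[red]; print(n,"red",red.sum(),q.mean(0),"top",q[:,2].max())
    pl=m&(C[...,2]>.006)&(C[...,2]<.013); q=C[pl]; r=cv2.minAreaRect((q[:,:2]*1000).astype(np.float32)); print("plate",r,np.median(q[:,2]))
    # table level
    print("table z",np.median(C[m&(abs(C[...,2])<.006)][:,2]))
    for lo,hi in [(.018,.0225),(.036,.041)]:
        k=m&(C[...,2]>lo)&(C[...,2]<hi); k=k.astype(np.uint8)
        nn,l,st,ce=cv2.connectedComponentsWithStats(k)
        for i in range(1,nn):
            if st[i,4]>25:
                q=C[l==i]; print(lo,st[i,4],ce[i],q.mean(0),cv2.minAreaRect((q[:,:2]*1000).astype(np.float32)))
E
```

```text
[[ 0.3763  0.9265  0.    ]
 [ 0.9265 -0.3763  0.    ]
 [ 0.0001  0.     -1.    ]]
top red 58 [ 0.3802 -0.3037  0.0708] top 0.07406876171523144
plate ((476.6034240722656, -318.1356201171875), (150.2929229736328, 118.29281616210938), 81.75064086914062) 0.009488836913153748
table z -0.0017356844789547293
0.018 91 [390.4725 233.978 ] [ 0.5075 -0.2735  0.021 ] ((506.2447204589844, -272.96624755859375), (11.366789817810059, 36.708961486816406), 80.68914031982422)
0.018 214 [419.2477 237.8645] [ 0.5005 -0.3218  0.0196] ((499.9629821777344, -321.48876953125), (28.164655685424805, 29.72618865966797), 81.78350067138672)
0.018 136 [446.1397 258.5368] [ 0.4649 -0.3652  0.0209] ((466.4573974609375, -363.9053955078125), (12.700830459594727, 62.59602737426758), 76.80065155029297)
0.018 82 [388.1951 256.8537] [ 0.4688 -0.2686  0.0207] ((468.32470703125, -268.7142639160156), (8.148168563842773, 34.68505096435547), 81.61672973632812)
0.036 96 [398.2188 233.2708] [ 0.506  -0.2842  0.0376] ((505.73199462890625, -284.3551940917969), (11.948064804077148, 29.890705108642578), 82.83919525146484)
0.036 37 [4
[... 923 characters left out ...]
9921875), (28.606523513793945, 32.48457717895508), 81.35021209716797)
0.018 39 [418.9487 355.5128] [ 0.4404 -0.3661  0.02  ] ((442.34490966796875, -366.2913513183594), (2.4964144229888916, 49.60310745239258), 79.88716888427734)
0.036 146 [395.2671 299.0753] [ 0.5035 -0.2904  0.0394] ((504.6879577636719, -290.0965576171875), (19.278413772583008, 31.315326690673828), 80.33788299560547)
0.036 52 [428.6538 319.8654] [ 0.4945 -0.3527  0.0389] ((495.2712707519531, -352.40496826171875), (5.074213027954102, 31.40965461730957), 82.14672088623047)
0.036 71 [434.8169 323.3944] [ 0.493  -0.3635  0.0394] ((494.5225830078125, -363.54058837890625), (6.859368801116943, 30.859941482543945), 83.8248062133789)
```

```bash
cat >> h.py <<'E'
from scipy.spatial.transform import Rotation as Ro
np.set_printoptions(precision=4,suppress=True)
CY=np.array([.1427,.9898,0]); CX=np.array([.9898,-.1427,0])
def go(P,R):
    s=arm.read_state(); R0=np.array(s["tcp_rot"]); p0=np.array(s["position"])
    print("shift mm",np.round(R0.T@(np.array(P)-p0)*1000,1),"rotvec deg",np.round(np.degrees(Ro.from_matrix(R0.T@R).as_rotvec()),2))
def rot(x,z):
    z=np.array(z)/np.linalg.norm(z); x=np.array(x)-z*np.dot(x,z); x/=np.linalg.norm(x); return np.stack([x,np.cross(z,x),z],1)
N=np.array([-.4124,-.0428,.91]); N/=np.linalg.norm(N); L=np.array([.8555,.325,.403])
RG=rot(-np.cross(N,L),-N)
RP=rot(CX,[0,0,-1]); RB=rot(-CY,[0,0,-1])
def st():
    s=arm.read_state(); print("t",round(s["time_s"],2),"p",np.array(s["position"]),"F",np.array(s["force"]),"T",np.array(s["torque"]),"op",round(s["opening"],4),"q",np.array(s["q"]))
E
python3 - <<'E'
from h import *
top=np.array([.5681,-.0547,.0955])
print(RG); go(top+N*.12,RG)
d=np.load("scene0.npy");C=cloud("scene",d)
m=np.zeros(d.shape,bool); m[180:222,282:318]=1
H=(C-top)@N; t=m&(abs(H)<.006)&(np.linalg.norm(C-top,axis=-1)<.03); print(t.sum(),C[t].mean(0),np.median(H[t]))
E
```

```text
[[ 0.313  -0.8555  0.4124]
 [-0.9447 -0.325   0.0428]
 [ 0.0974 -0.403  -0.91  ]]
shift mm [-435.3  503.     9.2] rotvec deg [  3.96  31.27 135.76]
326 [ 0.5662 -0.0587  0.0964] 0.0020927164654955047
```

Call:
jog_arm --motion '[100,-435,503,9,4,31.3,135.8,100,-435,503,9,4,31.3,135.8,100,-435,503,9,4,31.3,135.8,100,-435,503,9,4,31.3,135.8,100,-435,503,9,4,31.3,135.8,100,-435,503,9,4,31.3,135.8,100,-435,503,9,4,31.3,135.8,100,-435,503,9,4,31.3,135.8,100,-435,503,9,4,31.3,135.8,100,-435,503,9,4,31.3,135.8,100,-435,503,9,4,31.3,135.8,100,-435,503,9,4,31.3,135.8]' --force 30

```text
time_s: 1.7
position: [0.4896, -0.0039, 0.2063]
tcp_rot: [[0.797, -0.512, 0.32], [-0.575, -0.805, 0.143], [0.185, -0.298, -0.936]]
force: [1.4, 0.9, -0.1]
opening: 0.0913
```

```bash
python3 - <<'E'
from h import *
top=np.array([.5681,-.0547,.0955]); st(); go(top+N*.12,RG)
E
```

```text
t 1.7 p [ 0.4896 -0.0039  0.2063] F [ 1.3919  0.9131 -0.0799] T [-0.2071  0.2103 -0.0016] op 0.0913 q [-0.1647  0.0421  1.9977  0.2686  0.8173  0.2753]
shift mm [55.  30.7  2.8] rotvec deg [ 0.96  8.02 34.91]
```

Call:
jog_arm --motion '[100,55,31,3,1,8,35,100,55,31,3,1,8,35,100,55,31,3,1,8,35,100,55,31,3,1,8,35,100,55,31,3,1,8,35,100,55,31,3,1,8,35]'

```text
time_s: 2.3
position: [0.5182, -0.0599, 0.2044]
tcp_rot: [[0.312, -0.856, 0.412], [-0.945, -0.324, 0.043], [0.096, -0.403, -0.91]]
force: [-1.1, 0.2, -0.8]
opening: 0.0913
```

```bash
python3 - <<'E'
from h import *
top=np.array([.5681,-.0547,.0955]); st(); go(top+N*.12,RG)
p,d=eyes.grab_frame("wrist"); cv2.imwrite("pics/w1.png",p); np.save("w1.npy",d)
for r in models.boxes_of("setup_block","wrist"): print(r)
print(proj("wrist",top)); C=cloud("wrist",d); f,cx,cy,R,t=K("wrist"); print("campos",-R.T@t)
H=(C-top)@N; t=(abs(H)<.004)&(np.linalg.norm(C-top,axis=-1)<.04)
up=np.array([0,0,1.])-N*N[2]; up/=np.linalg.norm(up); lat=np.cross(N,up)
X=np.stack([(C[t]-top)@up,(C[t]-top)@lat],1); print(t.sum(),np.median(H[t]),cv2.minAreaRect((X*1000).astype(np.float32)))
E
```

```text
t 2.3 p [ 0.5182 -0.0599  0.2044] F [-1.0568  0.2498 -0.7694] T [-0.1386  0.3859 -0.0425] op 0.0913 q [-0.2233  0.055   2.014   0.2152  0.6767  0.8666]
shift mm [ 0.1 -0.5 -0.1] rotvec deg [-0.02  0.03 -0.06]
{'xy': [321.8, 229.2], 'p': 0.81}
{'xy': [183.9, 425.2], 'p': 0.78}
[320.1203 231.0482]
campos [ 0.5152 -0.0422  0.3912]
1936 0.000708675241471699 ((-0.09125900268554688, -0.7138042449951172), (40.22012710571289, 27.889198303222656), 12.82654857635498)
```

View pics/w1.png

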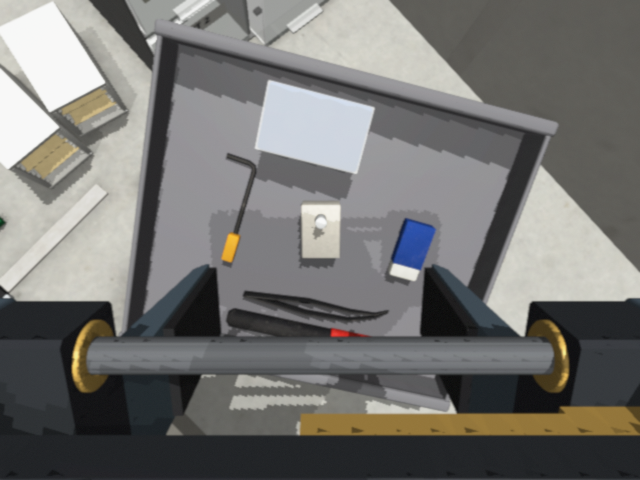

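The wrist view shows the block at (321,231), square to the fingers. The hex key (left) and eraser (right) are clear. Descending with the opening narrowed to about 46 mm.

Call:
jog_arm --motion '[50,0.5,0,20,0,0,0,50,0.5,0,55,0,0,0,50,0.5,0,80,0,0,0,50,0.5,0,100,0,0,0,50,0.5,0,115,0,0,0,50,0.5,0,125,0,0,0,50,0.5,0,131,0,0,0,50,0.5,0,134,0,0,0,50,0.5,0,134,0,0,0]' --force 25

```text
time_s: 3.3
position: [0.5742, -0.0548, 0.0829]
tcp_rot: [[0.313, -0.855, 0.413], [-0.945, -0.325, 0.043], [0.097, -0.404, -0.91]]
force: [0.5, -1.0, -0.5]
opening: 0.0456
```

```bash
python3 - <<'E'
from h import *
top=np.array([.5681,-.0547,.0955]); st(); go(top-N*.014,RG)
E
```

```text
t 3.3 p [ 0.5742 -0.0548  0.0829] F [ 0.4571 -0.9589 -0.4791] T [-0.1069  0.4129 -0.0415] op 0.0456 q [-0.1839  0.2928  2.0854  0.3336  0.3695  0.7588]
shift mm [-0.7  0.1 -0. ] rotvec deg [-0.05  0.02 -0.03]
```

Call:
jog_arm --motion '[0,0,0,0,0,0,0,0,0,0,0,0,0,0,0,0,0,0,0,0,0,0,0,0,0,0,0,0,0,0,0,0,0,0,0,0,0,0,-3,0,0,0,0,0,0,-8,0,0,0,0,0,0,-18,0,0,0,0,0,0,-40,0,0,0,0,0,0,-70,0,0,0,0,0,0,-100,0,0,0]' --force 25

```text
time_s: 4.4
position: [0.5318, -0.0591, 0.1747]
tcp_rot: [[0.313, -0.856, 0.412], [-0.945, -0.325, 0.043], [0.097, -0.403, -0.91]]
force: [0.9, -0.2, -1.2]
opening: 0.0279
```

```bash
python3 - <<'E'
from h import *
st(); p,d=eyes.grab_frame("wrist"); cv2.imwrite("pics/w2.png",p)
np.save("w2.npy",d)
# above-clamp pose
go([.500,-.322,.14],RP)
E
```

```text
t 4.4 p [ 0.5318 -0.0591  0.1747] F [ 0.8841 -0.1964 -1.1752] T [-0.0716  0.4586 -0.0427] op 0.0279 q [-0.2138  0.1088  2.0383  0.2322  0.599   0.8508]
shift mm [233.6 129.7  11.4] rotvec deg [-18.53 -18.52 -61.26]
```

View pics/w2.png

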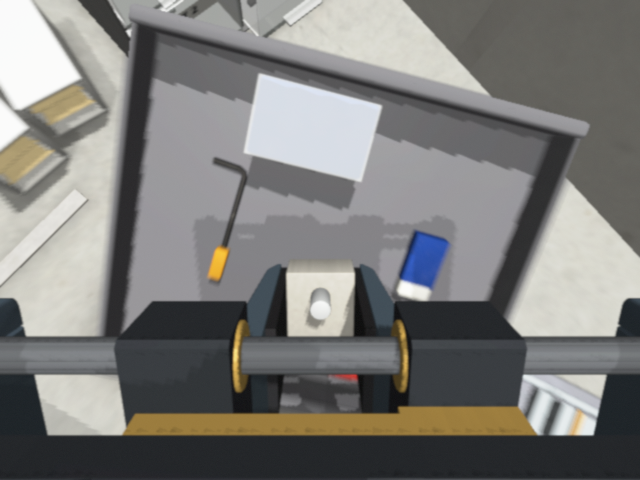

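The block is held (opening 27.9 mm), the post stands between the fingers at (320,303), and the other things in the bin are unmoved. Now to above the clamp, at z 0.18.

```bash
python3 - <<'E'
from h import *
go([.500,-.322,.18],RP)
E
```

```text
shift mm [237.6 113.3 -24.9] rotvec deg [-18.53 -18.52 -61.26]
```

Call:
jog_arm --motion '[0,0,0,-25,0,0,0,0,237.6,113.3,-25,-18.5,-18.5,-61.3,0,237.6,113.3,-25,-18.5,-18.5,-61.3,0,237.6,113.3,-25,-18.5,-18.5,-61.3,0,237.6,113.3,-25,-18.5,-18.5,-61.3,0,237.6,113.3,-25,-18.5,-18.5,-61.3,0,237.6,113.3,-25,-18.5,-18.5,-61.3,0,237.6,113.3,-25,-18.5,-18.5,-61.3,0,237.6,113.3,-25,-18.5,-18.5,-61.3,0,237.6,113.3,-25,-18.5,-18.5,-61.3,0,237.6,113.3,-25,-18.5,-18.5,-61.3]'

```text
time_s: 5.55
position: [0.5002, -0.3216, 0.18]
tcp_rot: [[0.99, -0.143, 0.001], [-0.144, -0.99, 0.0], [0.001, -0.001, -1.0]]
force: [0.4, 0.2, -1.3]
opening: 0.0275
```

```bash
python3 - <<'E'
from h import *
st(); p,d=eyes.grab_frame("wrist"); cv2.imwrite("pics/w3.png",p); np.save("w3.npy",d); go([.5,-.322,.18],RP)
C=cloud("wrist",d); r=np.linalg.norm(C[...,:2]-[.5,-.322],axis=-1)
for lo,hi in [(-.004,.005),(.006,.014),(.016,.024),(.034,.041)]:
    k=((C[...,2]>lo)&(C[...,2]<hi)&(r<.13)&(d>0)).astype(np.uint8); n,l,s,ce=cv2.connectedComponentsWithStats(k)
    for i in range(1,n):
        if s[i,4]>150: q=C[l==i]; print(lo,s[i,4],ce[i],np.median(q[:,2]),cv2.minAreaRect((q[:,:2]*1000).astype(np.float32)))
red=(p[...,2]>140)&(p[...,1]<70)&(r<.2); print(red.sum(), C[red].mean(0) if red.any() else 0)
E
```

```text
t 5.55 p [ 0.5002 -0.3216  0.18  ] F [ 0.3747  0.1924 -1.3078] T [-0.0679  0.0279 -0.0527] op 0.0275 q [-0.5913  0.3725  1.5725  0.001   1.196  -0.4476]
shift mm [0.3 0.3 0.1] rotvec deg [-0.03 -0.05 -0.07]
-0.004 33868 [350.131  159.6431] -0.0012478207970886297 ((517.755126953125, -289.5676574707031), (185.9651336669922, 259.8475341796875), 61.35087585449219)
-0.004 2014 [204.2403 263.0348] -0.0010954542747752495 ((391.6194152832031, -356.5809326171875), (35.713958740234375, 68.5345230102539), 7.799609184265137)
0.006 13109 [293.3548 190.5302] 0.009950155427814552 ((478.09295654296875, -303.80133056640625), (119.8328857421875, 118.05037689208984), 81.73883819580078)
0.006 191 [251.2147 287.356 ] 0.009791543711422006 ((429.37481689453125, -377.2007751464844), (22.958492279052734, 8.547119140625), 51.88923645019531)
0.016 1240 [296.1105 160.0306] 0.022164628101455905 ((482.6419677734375, -271.4584045410156), (13.838980674743652, 81.64691162109375), 81.74754333496094)
0.016 1205 [319.7046 218.7627] 0.01969089037967788 ((499.6911926269531, -321.9886474609375), (27.736894607543945, 29.829456329345703), 81.23513793945312)
0.016 200 [254.645 272.065] 0.021530415242000653 ((436.36810302734375, -360.7535705566406), (8.414542198181152, 26.51703643798828), 81.55979919433594)
0.034 624 [319.992  176.4776] 0.03763437021871023 ((505.1028747558594, -284.8457336425781), (11.890205383300781, 29.036544799804688), 81.63758087158203)
0.034 273 [320. 190.] 0.03753846487852278 ((503.6221008300781, -295.155517578125), (5.0441789627075195, 29.224456787109375), 81.72615814208984)
165 [ 0.3799 -0.3034  0.0723]
```

View pics/w3.png

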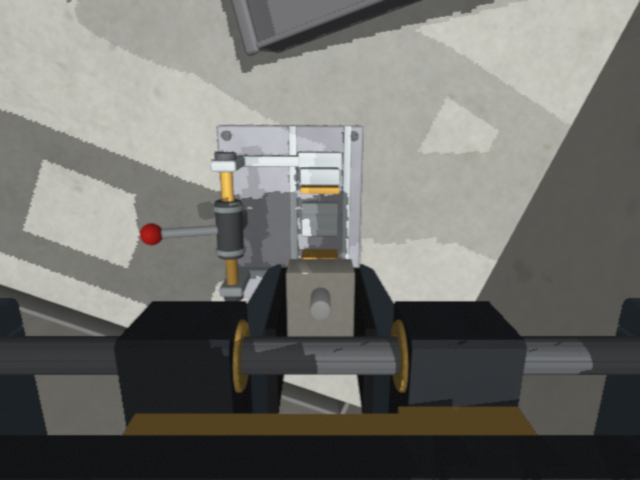

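Wrist view: the seat is at (320,219) with its centre at (499.7,-322.0) mm, agreeing with the top view; the ball is at (150,234). I'll check where the block sits in the fingers.

```bash
python3 - <<'E'
from h import *
d=np.load("w3.npy"); C=cloud("wrist",d); s=arm.read_state(); R=np.array(s["tcp_rot"]); p=np.array(s["position"])
Q=(C-p)@R
k=(abs(Q[...,0])<.013)&(abs(Q[...,1])<.035)&(Q[...,2]<.01)&(Q[...,2]>-.035)&(d>0)
q=Q[k]; h=np.histogram(q[:,2],bins=np.arange(-.035,.011,.001)); print([(round(b,3),n) for n,b in zip(*h) if n>5])
t=q[abs(q[:,2]-np.median(q[:,2]))<.003]; print(len(t),np.median(t[:,2]),t.min(0),t.max(0))
b=q[q[:,2]<np.median(q[:,2])-.011]; print("post",len(b),b.min(0),b.max(0))
E
```

```text
[(np.float64(-0.03), np.int64(27)), (np.float64(-0.029), np.int64(161)), (np.float64(-0.028), np.int64(130)), (np.float64(-0.027), np.int64(35)), (np.float64(-0.026), np.int64(14)), (np.float64(-0.025), np.int64(19)), (np.float64(-0.024), np.int64(19)), (np.float64(-0.023), np.int64(25)), (np.float64(-0.022), np.int64(21)), (np.float64(-0.021), np.int64(18)), (np.float64(-0.02), np.int64(22)), (np.float64(-0.019), np.int64(17)), (np.float64(-0.018), np.int64(21)), (np.float64(-0.017), np.int64(23)), (np.float64(-0.016), np.int64(273)), (np.float64(-0.015), np.int64(1838)), (np.float64(-0.014), np.int64(1282)), (np.float64(-0.013), np.int64(125)), (np.float64(-0.012), np.int64(59)), (np.float64(-0.011), np.int64(61)), (np.float64(-0.01), np.int64(38)), (np.float64(-0.009), np.int64(50)), (np.float64(-0.008), np.int64(62)), (np.float64(-0.007), np.int64(43)), (np.float64(-0.006), np.int64(54)), (np.float64(-0.005), np.int64(45)), (np.float64(-0.004), np.int64(51)), (np.float64(-0.003), np.int64(40)), (np.float64(-0.002), np.int64(46)), (np.float64(-0.001), np.int64(50)), (np.float64(0.0), np.int64(47)), (np.float64(0.001), np.int64(46)), (np.float64(0.002), np.int64(30)), (np.float64(0.003), np.int64(10))]
3595 -0.014138348863028454 [-0.013  -0.0196 -0.0171] [ 0.013   0.0101 -0.0111]
post 366 [-0.0038 -0.0136 -0.0296] [ 0.0039 -0.0049 -0.0251]
```

Call:
jog_arm --motion '[0,-0.4,0,40,0,0,0,0,-0.4,0,80,0,0,0,0,-0.4,0,110,0,0,0,0,-0.4,0,130,0,0,0,0,-0.4,0,142,0,0,0,0,-0.4,0,150,0,0,0,0,-0.4,0,153,0,0,0,0,-0.4,0,154,0,0,0,0,-0.4,0,154,0,0,0]'

```text
time_s: 6.5
position: [0.5001, -0.3219, 0.027]
tcp_rot: [[0.99, -0.144, 0.003], [-0.144, -0.99, -0.001], [0.003, 0.0, -1.0]]
force: [-0.7, 0.9, -1.1]
opening: 0.0279
```

```bash
python3 - <<'E'
from h import *
st(); go([.4997,-.322,.024],RP)
E
```

```text
t 6.5 p [ 0.5001 -0.3219  0.027 ] F [-0.6941  0.9075 -1.131 ] T [-0.0944  0.0431  0.0091] op 0.0279 q [-0.5918  0.5204  1.7612  0.0012  0.8577 -0.448 ]
shift mm [-0.4  0.1  3. ] rotvec deg [ 0.01 -0.15 -0.08]
```

Call:
jog_arm --motion '[0,-0.4,0,1,0,0,0,0,-0.4,0,1.8,0,0,0,0,-0.4,0,2.5,0,0,0,0,-0.4,0,2.5,0,0,0]'

```text
time_s: 6.9
position: [0.4997, -0.3219, 0.0245]
tcp_rot: [[0.99, -0.144, 0.002], [-0.144, -0.99, -0.001], [0.003, 0.0, -1.0]]
force: [0.4, -0.7, -1.5]
opening: 0.0279
```

Call:
jog_arm --motion '[0,0,0,0.7,0,0,0,0,0,0,0.7,0,0,0]'

```text
time_s: 7.1
position: [0.4996, -0.3218, 0.0237]
tcp_rot: [[0.99, -0.144, 0.002], [-0.144, -0.99, -0.0], [0.002, 0.0, -1.0]]
force: [0.0, -0.3, -0.8]
opening: 0.0275
```

Call:
jog_arm --motion '[0,0,0,0.5,0,0,0,0,0,0,0.5,0,0,0]'

```text
time_s: 7.3
position: [0.4997, -0.3218, 0.0235]
tcp_rot: [[0.99, -0.144, 0.002], [-0.144, -0.99, -0.001], [0.003, 0.0, -1.0]]
force: [-1.1, 0.1, 1.4]
opening: 0.0276
```

Call:
jog_arm --motion '[50,0,0,0,0,0,0,50,0,0,0,0,0,0,50,0,0,0,0,0,0,50,0,0,-5,0,0,0,50,0,0,-20,0,0,0,50,0,0,-50,0,0,0,50,0,0,-90,0,0,0,50,0,0,-130,0,0,0]'

```text
time_s: 8.1
position: [0.4991, -0.3216, 0.1549]
tcp_rot: [[0.99, -0.144, 0.002], [-0.144, -0.99, -0.0], [0.002, -0.0, -1.0]]
force: [0.6, -0.7, 0.8]
opening: 0.0451
```

```bash
python3 - <<'E'
from h import *
st(); p,d=eyes.grab_frame("wrist"); cv2.imwrite("pics/w4.png",p)
C=cloud("wrist",d); r=np.linalg.norm(C[...,:2]-[.5,-.322],axis=-1)
k=(abs(C[...,2]-.037)<.004)&(r<.05)&(d>0); k=k.astype(np.uint8); n,l,s,ce=cv2.connectedComponentsWithStats(k)
for i in range(1,n):
    if s[i,4]>100: q=C[l==i]; print(s[i,4],ce[i],np.median(q[:,2]),cv2.minAreaRect((q[:,:2]*1000).astype(np.float32)))
red=(p[...,2]>130)&(p[...,1]<70); red&=(abs(C[...,0]-.38)<.03)&(d>0); print(red.sum(), C[red].mean(0),C[red].max(0),C[red].min(0))
ax=np.array([.4997,-.322,.05])-.068*CX; print("axis",ax)
p2,d2=eyes.grab_frame("scene"); cv2.imwrite("pics/s4.png",cv2.resize(p2[270:400,320:480],None,fx=4,fy=4))
E
```

```text
t 8.1 p [ 0.4991 -0.3216  0.1549] F [ 0.6362 -0.717   0.8118] T [-0.1047  0.0671  0.0587] op 0.0451 q [-0.5923  0.3896  1.6125  0.0011  1.1378 -0.4481]
132 [320.8485 264.0758] 0.036759098272256555 ((500.9703369140625, -351.9649353027344), (1.3232394456863403, 29.201650619506836), 80.65374755859375)
168 [320.869  276.1131] 0.03746905282510908 ((499.65478515625, -360.9207763671875), (3.018401622772217, 29.44622039794922), 81.76720428466797)
164 [ 0.3835 -0.3068  0.0784] [ 0.3882 -0.302   0.0807] [ 0.3777 -0.3127  0.0738]
axis [ 0.4324 -0.3123  0.05  ]
```

View pics/w4.png

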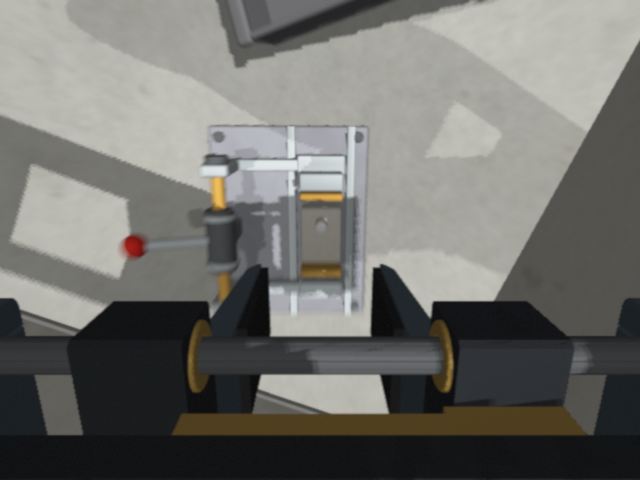

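View pics/s4.png

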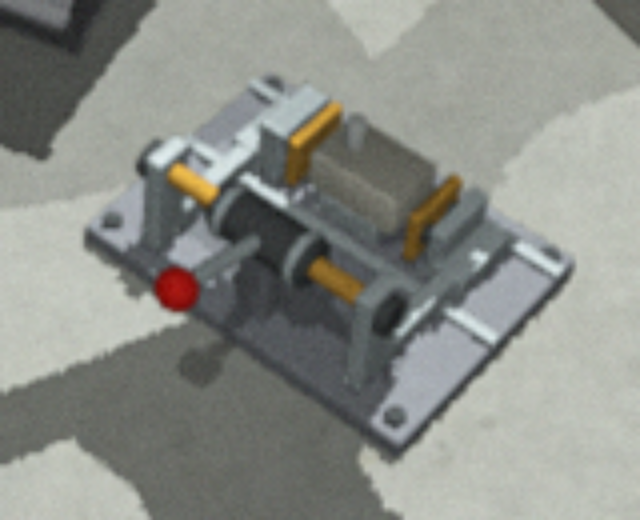

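The block stands on the seat between the brass faces, post up, free of the gripper (scene crop: block at about (370,175), ball at (177,288)). Now I fit the ball position.

```bash
python3 - <<'E'
from h import *
from scipy.optimize import least_squares
# current steady wrist picture
p,d=eyes.grab_frame("wrist"); C=cloud("wrist",d); 
red=(p[...,2]>130)&(p[...,1]<70)&(np.linalg.norm(C-[.38,-.304,.07],axis=-1)<.025)
Q=C[red]; ax=np.array([.4324,-.3123,.05])
print(len(Q),Q.mean(0))
s=least_squares(lambda c:np.linalg.norm(Q-c,axis=1)-.008,[.38,-.304,.066],loss="soft_l1",f_scale=.001); print("ball free fit",s.x)
s2=least_squares(lambda a:np.linalg.norm(Q-(ax+.055*(-np.cos(a[0])*CX+np.sin(a[0])*np.array([0,0,1]))),axis=1)-.008,[.3],loss="soft_l1",f_scale=.001)
th=s2.x[0]; B=ax+.055*(-np.cos(th)*CX+np.sin(th)*np.array([0,0,1])); print("th",th,B,np.median(abs(s2.fun)))
for r in models.boxes_of("lever_ball","wrist")[:2]: print(r,proj("wrist",B))
st(); go(B+[0,0,.06],RB)
E
```

```text
232 [ 0.3785 -0.3015  0.0695]
ball free fit [ 0.3785 -0.3034  0.0629]
th 0.24303425489603736 [ 0.3796 -0.3047  0.0632] 0.0006288930773700116
{'xy': [207.6, 236.3], 'p': 0.87} [136.3803 242.8879]
t 8.3 p [ 0.4997 -0.322   0.1547] F [ 0.4498 -0.1545 -0.4297] T [-0.0919  0.064  -0.0424] op 0.0456 q [-0.5923  0.3892  1.6136  0.001   1.134  -0.4481]
shift mm [-121.5    0.2   30.9] rotvec deg [-0.16 -0.27 89.92]
```

Call:
jog_arm --motion '[45,-121.5,0.2,30,0,0,90,45,-121.5,0.2,30,0,0,90,45,-121.5,0.2,30,0,0,90,45,-121.5,0.2,30,0,0,90,45,-121.5,0.2,30,0,0,90,45,-121.5,0.2,30,0,0,90,45,-121.5,0.2,30,0,0,90,45,-121.5,0.2,30,0,0,90,45,-121.5,0.2,30,0,0,90,45,-121.5,0.2,30,0,0,90,45,-121.5,0.2,30,0,0,90,45,-121.5,0.2,30,0,0,90]' --force 20

```text
time_s: 9.5
position: [0.3786, -0.3039, 0.1226]
tcp_rot: [[-0.144, -0.99, 0.002], [-0.99, 0.144, 0.0], [-0.001, -0.002, -1.0]]
force: [-0.0, 0.5, -0.7]
opening: 0.0408
```

```bash
python3 - <<'E'
from h import *
from scipy.optimize import least_squares
for i in range(2): st(); p,d=eyes.grab_frame("wrist")
cv2.imwrite("pics/w5.png",p)
C=cloud("wrist",d); red=(p[...,2]>110)&(p[...,1]<70)&(np.linalg.norm(C-[.38,-.304,.07],axis=-1)<.03); Q=C[red]; print(len(Q))
if len(Q)>30:
    s=least_squares(lambda c:np.linalg.norm(Q-c,axis=1)-.008,[.38,-.304,.064],loss="soft_l1",f_scale=.001); print("ball",s.x)
B=np.array([.379,-.304,.0637]); go(B-[0,0,.016],RB)
E
```

```text
t 9.5 p [ 0.3786 -0.3039  0.1226] F [-0.0382  0.5095 -0.6959] T [-0.0095  0.1884  0.0221] op 0.0408 q [-0.7011  0.2616  1.9015  0.0017  0.9774  1.0131]
t 9.55 p [ 0.3787 -0.304   0.1228] F [-0.663  -0.3548  0.2097] T [-0.0041  0.142   0.042 ] op 0.0413 q [-0.701   0.2614  1.9012  0.0017  0.9775  1.0117]
525
ball [ 0.3803 -0.3049  0.0655]
shift mm [-0.2  0.1 75.3] rotvec deg [-0.14  0.01  0.01]
```

View pics/w5.png

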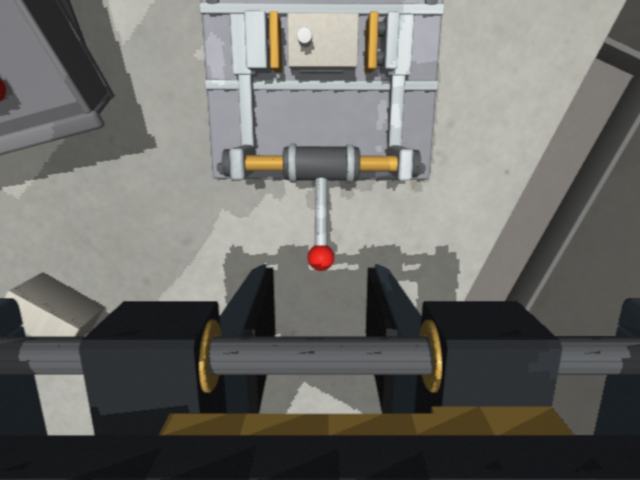

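The ball is at (320,258), centred between the fingers, and the block sits squarely between the jaws. Descending to the ball.

Call:
jog_arm --motion '[45,0.3,-1.3,25,0,0,0,45,0.3,-1.3,50,0,0,0,45,0.3,-1.3,65,0,0,0,45,0.3,-1.3,71,0,0,0,45,0.3,-1.3,73,0,0,0,45,0.3,-1.3,73,0,0,0,45,0.3,-1.3,73,0,0,0]'

```text
time_s: 10.3
position: [0.3808, -0.3051, 0.0507]
tcp_rot: [[-0.142, -0.99, 0.004], [-0.99, 0.142, -0.001], [0.001, -0.004, -1.0]]
force: [0.3, -0.4, 0.6]
opening: 0.041
```

```bash
python3 - <<'E'
from h import *
F=[]
for i in range(6):
    eyes.grab_frame("wrist"); F.append(arm.read_state()["force"])
print(np.mean(F,0),np.std(F,0)); st()
E
```

```text
[ 0.2575 -0.1244  0.3227] [0.2533 0.2457 0.4652]
t 10.6 p [ 0.3805 -0.3048  0.0504] F [-0.113  -0.2278 -0.0402] T [-0.0415  0.2227  0.0054] op 0.0415 q [-0.7     0.3546  1.9892  0.002   0.7949  1.0123]
```

Call:
jog_arm --motion '[0,0,0,0,0,0,0,0,0,0,0,0,0,0,0,0,0,0,0,0,0,0,0,0,0,0,0,0,0,0,0,0,0,0,0]' --force 20

```text
time_s: 11.1
position: [0.3805, -0.3046, 0.0503]
tcp_rot: [[-0.143, -0.99, 0.003], [-0.99, 0.143, -0.0], [-0.0, -0.003, -1.0]]
force: [1.5, 0.3, 0.6]
opening: 0.0142
```

```bash
python3 - <<'E'
from h import *
F=[]
for i in range(6):
    eyes.grab_frame("wrist"); F.append(arm.read_state()["force"])
print(np.mean(F,0),np.std(F,0)); st()
E
```

```text
[0.7524 1.1209 0.8042] [0.1882 0.3302 0.5664]
t 11.4 p [ 0.3805 -0.3046  0.0504] F [0.7924 0.9863 1.3867] T [ 0.2564  0.0416 -0.0298] op 0.014 q [-0.6999  0.3546  1.9893  0.0023  0.7951  1.0123]
```

```bash
python3 - <<'E'
from h import *
p2,d2=eyes.grab_frame("scene"); cv2.imwrite("pics/s6.png",cv2.resize(p2[250:400,310:480],None,fx=4,fy=4,interpolation=cv2.INTER_CUBIC))
p,d=eyes.grab_frame("wrist"); cv2.imwrite("pics/w6.png",p)
E
```

```text
(no output)
```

View pics/s6.png

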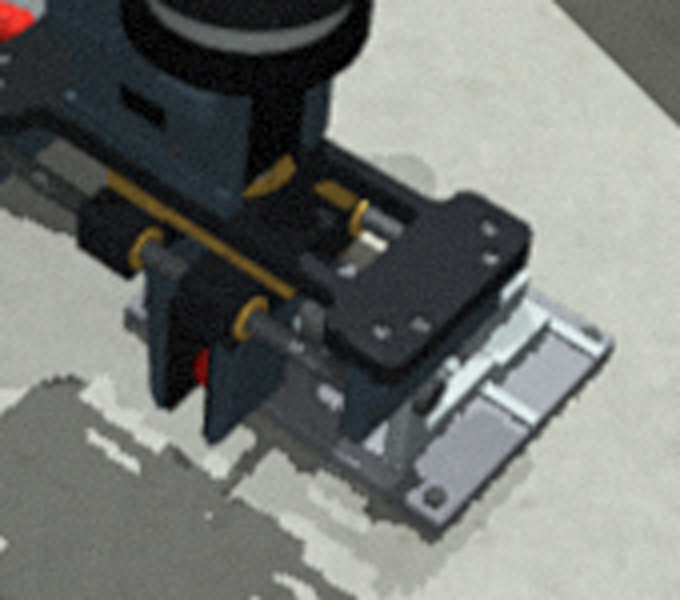

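View pics/w6.png

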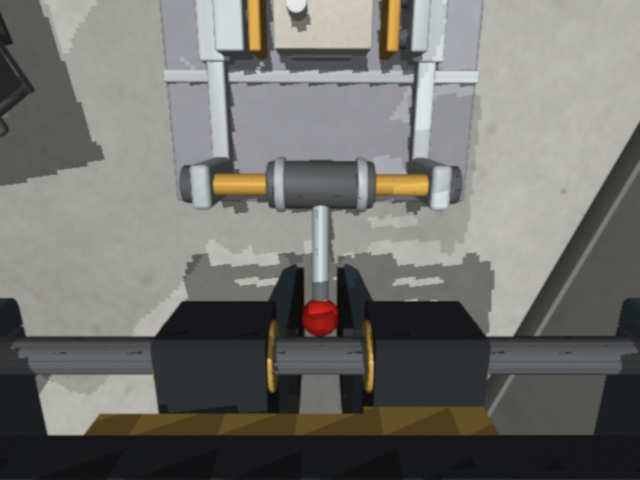

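The ball is pinched mid-pad (wrist (320,318)). First I lift along the arc to about 0.7 rad, short of the earliest contact at 0.81.

Call:
jog_arm --motion '[0,0,-1.0,-3.1,0,0,0,0,0,-2.0,-5.7,0,0,0,0,0,-3.2,-8.2,0,0,0,0,0,-4.4,-10.6,0,0,0,0,0,-5.8,-13.0,0,0,0,0,0,-7.3,-15.3,0,0,0,0,0,-8.9,-17.6,0,0,0,0,0,-10.6,-19.7,0,0,0]'

```text
time_s: 12.3
position: [0.3905, -0.306, 0.0701]
tcp_rot: [[-0.142, -0.99, 0.002], [-0.99, 0.142, -0.0], [-0.0, -0.002, -1.0]]
force: [-0.7, 0.2, -5.6]
opening: 0.0143
```

```bash
cat >> h.py <<'E'
def meas(n=6,cam="wrist"):
    F=[];P=[];T=[]
    for i in range(n):
        p,d=eyes.grab_frame(cam); s=arm.read_state(); F.append(s["force"]);P.append(s["position"])
    F=np.mean(F,0);P=np.mean(P,0); F0=np.array([.26,-.12,.32])
    ax=np.array([.4324,-.3123]); x=(P[:2]-ax)@CX[:2]; th=np.arccos(np.clip(-x/.055,-1,1)); Z=P[2]+.0155; thz=np.arctan2(Z-.05,-x)
    f=F-F0; t=np.sin(thz)*CX+np.cos(thz)*np.array([0,0,1]); r=-np.cos(thz)*CX+np.sin(thz)*np.array([0,0,1])
    print("P",P,"F",F,"th",th,thz,"R",np.hypot(x,Z-.05),"Ftan",-f@t,"Frad",f@r,"Fy",f@CY,"t",s["time_s"],"op",s["opening"])
    return p,d
E
python3 - <<'E'
from h import *
p,d=meas(); cv2.imwrite("pics/w7.png",p)
E
```

```text
P [ 0.3908 -0.3061  0.0705] F [-1.854   0.492  -2.3514] th 0.7006891351440288 0.7074538804280831 R 0.05531689263357633 Ftan 3.44693457864287 Frad -0.07951958782323518 Fy 0.30412866957260254 t 12.6 op 0.014200194688655528
```

View pics/w7.png

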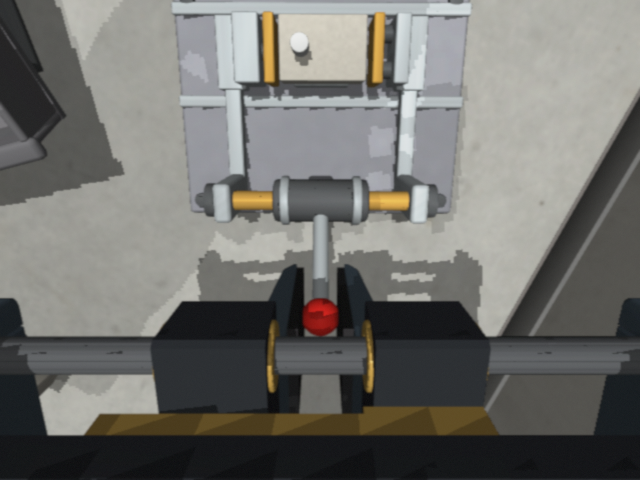

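Jaws are closing symmetrically and the radial force is about 0, with tangential 3.4 N (friction). Continuing to about 0.80.

Call:
jog_arm --motion '[0,0,-0.9,-1.0,0,0,0,0,0,-1.8,-2.0,0,0,0,0,0,-2.7,-2.9,0,0,0,0,0,-3.6,-3.8,0,0,0,0,0,-3.6,-3.8,0,0,0]'

```text
time_s: 13.1
position: [0.3942, -0.3065, 0.0743]
tcp_rot: [[-0.142, -0.99, 0.003], [-0.99, 0.142, -0.0], [-0.0, -0.003, -1.0]]
force: [-2.8, -0.9, -3.9]
opening: 0.0143
```

```bash
python3 - <<'E'
from h import *
p,d=meas(); cv2.imwrite("pics/w8.png",p[:240])
E
```

```text
P [ 0.3942 -0.3065  0.0743] F [-3.3324  0.13   -3.6546] th 0.7925831245364958 0.8001225556720873 R 0.05542549638345791 Ftan 5.345438730947615 Frad -0.3496480118702122 Fy -0.2651428570793786 t 13.4 op 0.014125498595984968
```

View pics/w8.png

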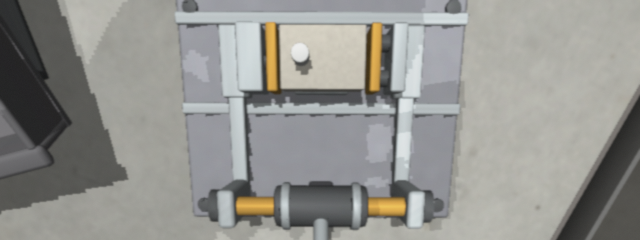

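Call:
jog_arm --motion '[0,0,-0.8,-0.8,0,0,0,0,0,-0.8,-0.8,0,0,0]'

```text
time_s: 13.6
position: [0.3951, -0.3067, 0.0751]
tcp_rot: [[-0.142, -0.99, 0.003], [-0.99, 0.142, -0.0], [-0.0, -0.003, -1.0]]
force: [-3.4, -0.6, -4.0]
opening: 0.0139
```

```bash
python3 - <<'E'
from h import *
p,d=meas(); cv2.imwrite("pics/w9.png",cv2.resize(p[10:110,210:430],None,fx=3.6,fy=3.6,interpolation=cv2.INTER_CUBIC))
E
```

```text
P [ 0.3951 -0.3067  0.0751] F [-2.9317  0.0142 -3.538 ] th 0.8145448087707289 0.822052054174552 R 0.055442779431250325 Ftan 4.954468398661601 Frad -0.6626049680984705 Fy -0.3226610498263339 t 13.9 op 0.013912410923914492
```

View pics/w9.png

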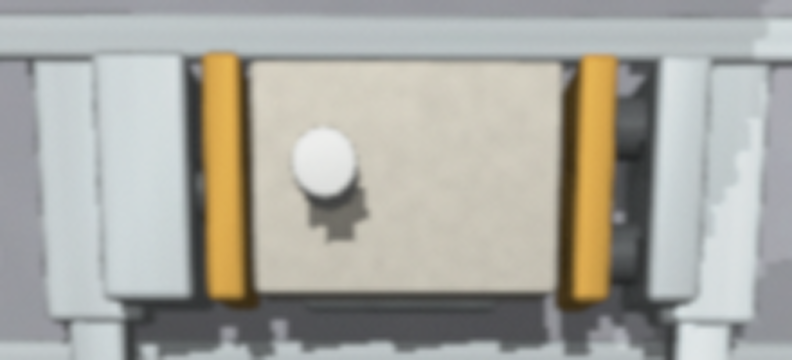

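Gaps of about 1.3 mm (left) and 1.7 mm (right) remain in the crop, so contact is expected near 1.0 rad. Free-running force is about 5 N. Advancing to 0.93.

Call:
jog_arm --motion '[0,0,-0.8,-0.7,0,0,0,0,0,-1.6,-1.4,0,0,0,0,0,-2.4,-2.1,0,0,0,0,0,-3.2,-2.8,0,0,0,0,0,-4.0,-3.4,0,0,0,0,0,-4.6,-3.9,0,0,0,0,0,-4.6,-3.9,0,0,0]'

```text
time_s: 14.6
position: [0.3998, -0.3074, 0.0792]
tcp_rot: [[-0.142, -0.99, 0.003], [-0.99, 0.142, -0.001], [0.0, -0.003, -1.0]]
force: [-3.5, 0.5, -3.4]
opening: 0.014
```

```bash
python3 - <<'E'
from h import *
p,d=meas(); cv2.imwrite("pics/w10.png",cv2.resize(p[10:120,210:430],None,fx=3.6,fy=3.6,interpolation=cv2.INTER_CUBIC))
E
```

```text
P [ 0.3998 -0.3074  0.0792] F [-3.4953  0.0131 -2.5228] th 0.9270443754187679 0.9342154198684065 R 0.055532110208199384 Ftan 4.694136326558547 Frad -0.06517601950381531 Fy -0.4041505628639603 t 14.9 op 0.014289120274421804
```

View pics/w10.png

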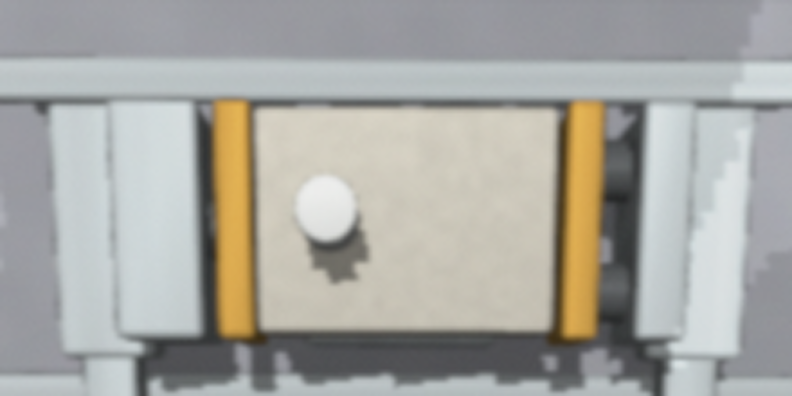

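Call:
jog_arm --motion '[0,0,-0.7,-0.6,0,0,0,0,0,-1.5,-1.1,0,0,0,0,0,-2.2,-1.6,0,0,0,0,0,-2.2,-1.6,0,0,0]'

```text
time_s: 15.3
position: [0.4019, -0.3076, 0.0808]
tcp_rot: [[-0.142, -0.99, 0.003], [-0.99, 0.142, -0.001], [0.0, -0.003, -1.0]]
force: [-3.7, -0.5, -3.5]
opening: 0.0141
```

```bash
python3 - <<'E'
from h import *
p,d=meas(8)
E
```

```text
P [ 0.402  -0.3077  0.0808] F [-3.7212 -0.3846 -3.3202] th 0.9764611375911455 0.9838317880448659 R 0.05560794896025578 Ftan 5.265618726941992 Frad -0.8693814792226795 Fy -0.8300168515325669 t 15.7 op 0.01457872031267889
```

Call:
jog_arm --motion '[0,0,-0.7,-0.5,0,0,0,0,0,-1.4,-0.9,0,0,0,0,0,-1.4,-0.9,0,0,0]'

```text
time_s: 16.0
position: [0.4034, -0.3079, 0.0817]
tcp_rot: [[-0.142, -0.99, 0.003], [-0.99, 0.142, -0.001], [0.0, -0.003, -1.0]]
force: [-4.2, -0.3, -3.8]
opening: 0.0138
```

```bash
python3 - <<'E'
from h import *
p,d=meas(8); cv2.imwrite("pics/w11.png",cv2.resize(p[10:120,210:430],None,fx=3.6,fy=3.6,interpolation=cv2.INTER_CUBIC))
E
```

```text
P [ 0.4033 -0.3079  0.0817] F [-3.9108 -0.143  -2.9402] th 1.0071342046960712 1.0142892382911923 R 0.0556311706822348 Ftan 5.224624600714328 Frad -0.5893824098524161 Fy -0.6179658155738275 t 16.4 op 0.01453770300352534
```

View pics/w11.png

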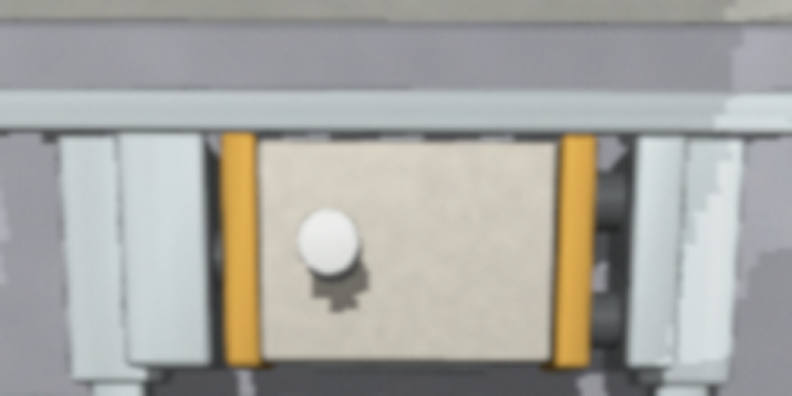

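The gaps have shut to almost nothing; the force is still about 5.2 N. From here I take small steps.

Call:
jog_arm --motion '[0,0,-0.7,-0.4,0,0,0,0,0,-1.4,-0.9,0,0,0,0,0,-1.4,-0.9,0,0,0]'

```text
time_s: 16.7
position: [0.4048, -0.3081, 0.0827]
tcp_rot: [[-0.142, -0.99, 0.003], [-0.99, 0.142, -0.001], [0.0, -0.004, -1.0]]
force: [-3.6, -0.8, -3.2]
opening: 0.0141
```

```bash
python3 - <<'E'
from h import *
p,d=meas(8)
E
```

```text
P [ 0.4048 -0.3081  0.0827] F [-3.8986 -0.094  -2.8875] th 1.03852604915467 1.0457054090206943 R 0.05568015189167024 Ftan 5.172753852908931 Frad -0.7100764267577667 Fy -0.5676737810785153 t 17.1 op 0.014016288116170178
```

Call:
jog_arm --motion '[0,0,-0.7,-0.4,0,0,0,0,0,-1.4,-0.8,0,0,0,0,0,-1.4,-0.8,0,0,0]'

```text
time_s: 17.4
position: [0.4061, -0.3083, 0.0834]
tcp_rot: [[-0.142, -0.99, 0.003], [-0.99, 0.142, -0.001], [0.0, -0.003, -1.0]]
force: [-5.3, -0.4, -4.1]
opening: 0.0142
```

```bash
python3 - <<'E'
from h import *
p,d=meas(8); cv2.imwrite("pics/w12.png",cv2.resize(p[20:130,210:430],None,fx=3.6,fy=3.6,interpolation=cv2.INTER_CUBIC))
E
```

```text
P [ 0.406  -0.3083  0.0834] F [-4.9956 -0.5149 -3.5244] th 1.0647323064258085 1.071867260890173 R 0.055718750502291234 Ftan 6.357870028918668 Frad -0.9135924254875954 Fy -1.140865035482917 t 17.8 op 0.013852279198060898
```

View pics/w12.png

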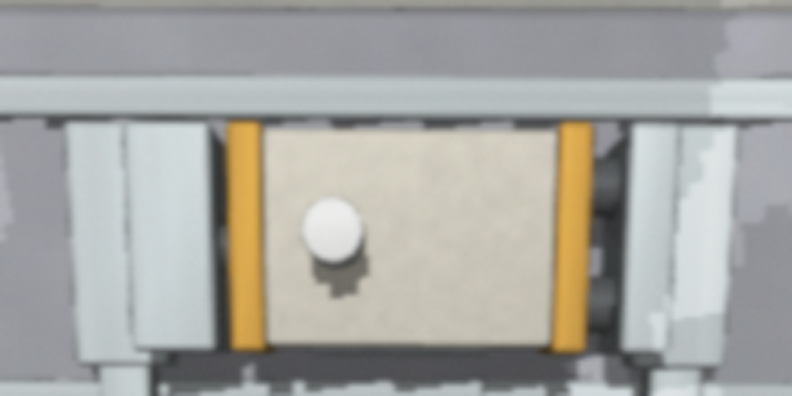

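Gripped: the force has risen from 5.2 to 6.4 N. One more 0.03 rad step.

Call:
jog_arm --motion '[0,0,-0.7,-0.4,0,0,0,0,0,-1.4,-0.8,0,0,0,0,0,-1.4,-0.8,0,0,0]'

```text
time_s: 18.1
position: [0.4072, -0.3084, 0.0841]
tcp_rot: [[-0.142, -0.99, 0.003], [-0.99, 0.142, -0.0], [0.0, -0.003, -1.0]]
force: [-4.7, 0.1, -3.7]
opening: 0.0136
```

```bash
python3 - <<'E'
from h import *
p,d=meas(10)
E
```

```text
P [ 0.4072 -0.3084  0.0841] F [-5.1747 -0.5498 -3.9063] th 1.089122860687906 1.0962393149424645 R 0.055760515934589173 Ftan 6.661461073450714 Frad -1.3292844727184783 Fy -1.200932933294162 t 18.6 op 0.014051451740166365
```

Call:
jog_arm --motion '[0,0,-0.6,-0.3,0,0,0,0,0,-1.1,-0.5,0,0,0,0,0,-1.1,-0.5,0,0,0]'

```text
time_s: 18.9
position: [0.4077, -0.3085, 0.0844]
tcp_rot: [[-0.142, -0.99, 0.002], [-0.99, 0.142, -0.0], [-0.0, -0.002, -1.0]]
force: [-6.4, -1.7, -4.3]
opening: 0.0143
```

```bash
python3 - <<'E'
from h import *
p,d=meas(12); cv2.imwrite("pics/w13.png",cv2.resize(p[20:130,210:430],None,fx=3.6,fy=3.6,interpolation=cv2.INTER_CUBIC))
E
```

```text
P [ 0.4077 -0.3085  0.0844] F [-5.8652 -0.8545 -3.8114] th 1.0992181707910933 1.1064163764276491 R 0.055788923356823755 Ftan 7.177279872153676 Frad -1.025506552894209 Fy -1.6010806606815065 t 19.5 op 0.014162675099558465
```

View pics/w13.png

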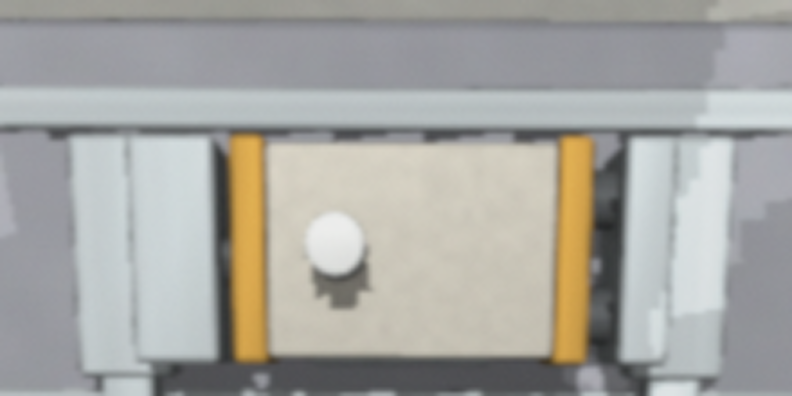

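7.2 N now, inside the window. One very small step brings it clear of the lower edge.

Call:
jog_arm --motion '[0,0,-0.4,-0.2,0,0,0,0,0,-0.7,-0.3,0,0,0,0,0,-0.7,-0.3,0,0,0]'

```text
time_s: 19.8
position: [0.4078, -0.3085, 0.0844]
tcp_rot: [[-0.142, -0.99, 0.0], [-0.99, 0.142, 0.0], [-0.0, -0.0, -1.0]]
force: [-5.9, -1.0, -4.0]
opening: 0.0145
```

```bash
python3 - <<'E'
from h import *
p,d=meas(14)
E
```

```text
P [ 0.4077 -0.3085  0.0844] F [-5.7841 -0.8016 -4.0705] th 1.100034885612724 1.1072776868516871 R 0.055795515518073796 Ftan 7.227226476828928 Frad -1.295937357830845 Fy -1.537125365676522 t 20.5 op 0.014516349761728112
```

Call:
jog_arm --motion '[0,0,-0.6,-0.3,0,0,0,0,0,-1.1,-0.6,0,0,0,0,0,-1.1,-0.6,0,0,0]'

```text
time_s: 20.8
position: [0.4082, -0.3085, 0.0847]
tcp_rot: [[-0.142, -0.99, -0.001], [-0.99, 0.142, 0.001], [-0.0, 0.001, -1.0]]
force: [-5.3, -1.3, -4.8]
opening: 0.0145
```

```bash
python3 - <<'E'
from h import *
p,d=meas(14)
E
```

```text
P [ 0.4082 -0.3085  0.0847] F [-5.6852 -1.0125 -4.8523] th 1.108767329713449 1.116210878263464 R 0.05583615189858894 Ftan 7.4436825011540675 Frad -2.1191095248051797 Fy -1.7317410454819788 t 21.5 op 0.014546229171915082
```

7.4 N, a rise of 2.3 N over free running. Releasing the lever.

Call:
jog_arm --motion '[45,0,0,0,0,0,0,45,0,0,0,0,0,0,45,0,0,0,0,0,0,45,0,0,-4,0,0,0,45,0,0,-20,0,0,0,45,0,0,-50,0,0,0,45,0,0,-90,0,0,0,45,0,0,-120,0,0,0,45,0,0,-120,0,0,0]'

```text
time_s: 22.4
position: [0.4111, -0.3104, 0.2099]
tcp_rot: [[-0.142, -0.99, 0.008], [-0.99, 0.142, -0.006], [0.005, -0.009, -1.0]]
force: [-0.1, -0.3, -0.4]
opening: 0.0413
```

```bash
python3 - <<'E'
from h import *
from scipy.optimize import least_squares
F=[]
for i in range(6): p,d=eyes.grab_frame("wrist"); F.append(arm.read_state()["force"])
print("zero",np.mean(F,0)); st(); cv2.imwrite("pics/w14.png",p)
C=cloud("wrist",d); red=(p[...,2]>110)&(p[...,1]<70)&(np.linalg.norm(C-[.407,-.308,.1],axis=-1)<.03); Q=C[red]; print(len(Q))
s=least_squares(lambda c:np.linalg.norm(Q-c,axis=1)-.008,[.407,-.308,.1],loss="soft_l1",f_scale=.001); b=s.x; print("ball",b, "th",np.arctan2(b[2]-.05,-(b[:2]-[.4324,-.3123])@CX[:2]))
p2,d2=eyes.grab_frame("scene"); cv2.imwrite("pics/s14.png",cv2.resize(p2[130:400,190:480],None,fx=2.2,fy=2.2,interpolation=cv2.INTER_CUBIC))
E
```

```text
zero [-0.1361  0.1138 -0.1356]
t 22.7 p [ 0.4078 -0.3081  0.2034] F [ 0.5588 -0.2071  0.5052] T [-0.0348  0.1974  0.0011] op 0.041 q [-0.6694  0.2287  1.721  -0.0003  1.1958  1.0436]
370
ball [ 0.4059 -0.3086  0.0977] th 1.0592817224306657
```

View pics/w14.png

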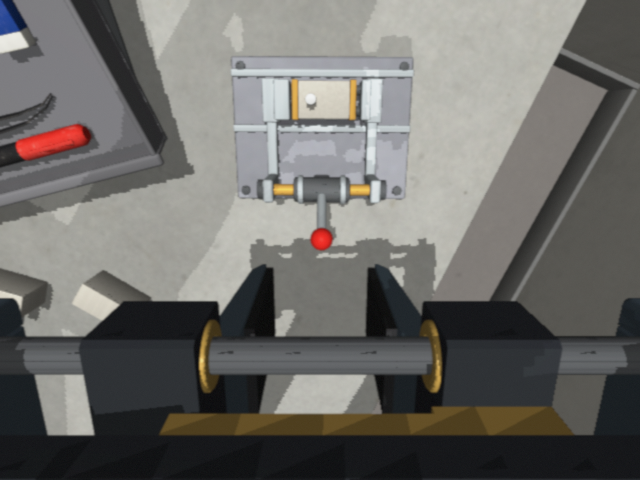

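View pics/s14.png

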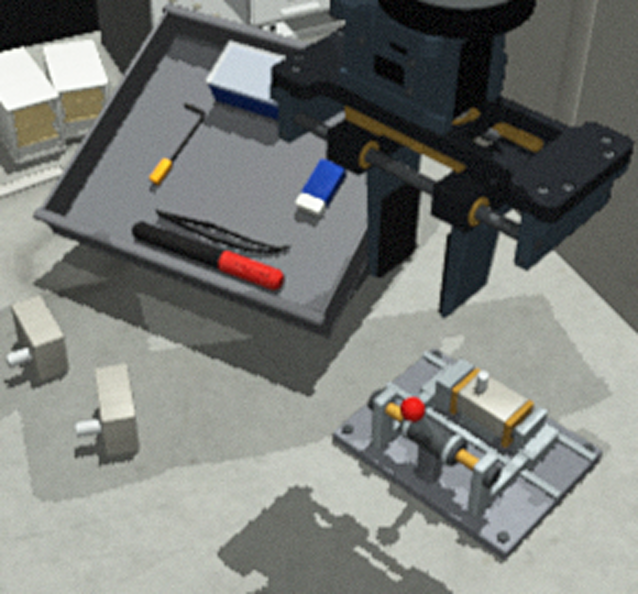

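```bash
python3 - <<'E'
from h import *
p=cv2.imread("pics/w14.png"); cv2.imwrite("pics/w14c.png",cv2.resize(p[65:130,250:395],None,fx=5.5,fy=5.5,interpolation=cv2.INTER_CUBIC))
E
```

```text
(no output)
```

View pics/w14c.png

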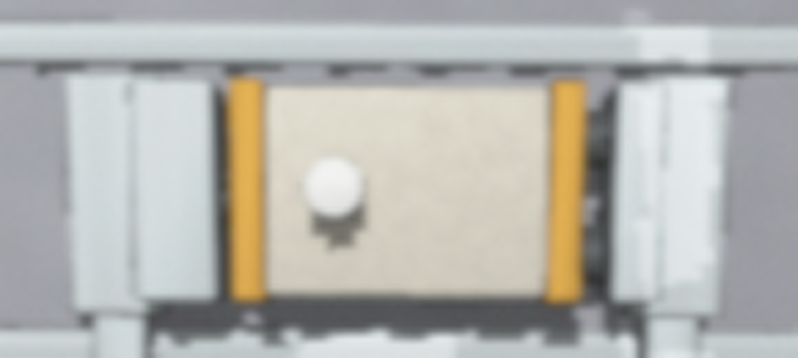

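Both brass faces bear on the block with no gaps, and the sprung right plate is compressed by about 1.3 mm (about 9 N). The gripper is clear of everything, so I'm handing in.

```bash
python3 -c "
from bench import arm
print(arm.read_state()['time_s']); print(arm.job_done())"
```

```text
22.75
the job is handed in; nothing more can be done
None
```

The block is out of the bin, standing post up on the clamp seat with its long side from jaw to jaw, and clamped finger-tight. I let go of the lever and handed the job in at 22.75 s; no verdict is reported.

**Block and bin:** I took the smallest of the three look-alikes, the one in the bin, which measured 40 x 28 x 18 mm. The last scene picture shows the other things in the bin apparently where they were, judged by eye.

**Clamp force:** Turning the lever freely took about 5 N at the ball, a little above the stated 4 N. After the block was gripped it rose by about 2.3 N to 7.4 N, inside the 6 to 8 N window. Using the force zero I re-read after release, that last figure is about 6.9 N.

**Last checks:** The close crop shows both brass faces flush on the block and the sprung plate compressed by about 1.3 mm, roughly 9 N. The gripper was about 10 cm above the ball and touching nothing.

**Disagreement:** The lever angle from the picture after release is 1.06 rad, against about 1.11 rad from the arm's position just before. That is within my ball-fitting error, but a very slight slip of the ball in the fingers is also possible.

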